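# Pack the nitrogen-purge tray and set its purge valve

## Task

First stand the aluminium lens canister and the red mount block upright inside the blue purge tray, in one row beside the brown jar that already stands in it. Then set the tray's purge valve by its orange crank handle: turn the green wheel clockwise (seen from above) until it is fully closed against its stop, then back it off counter-clockwise exactly two full turns (within 15 degrees), and finish still gripping the crank handle there. Keep the jar upright in the tray and leave the lens post and the screwdriver alone.

Things in the scene. Friction and masses are not known exactly. Their poses are not given: they have to be found in the camera images.
- tray_in (a point): Centre of the inner floor of the blue open tray, which is screwed to the bench (inner floor 5 mm above the bench). Inside it measures 56 mm along its own x and 140 mm along its own y; walls 5 mm thick, rims 30 mm above the inner floor. The tray stands level, turned by up to 0.4 rad about vertical. The jar stands near its -y end; the free length beside it holds the canister and the mount block in a row, in either order, with some 12 mm of play in all.
- jar_center (a point): Brown glass jar with a black cap, 42 mm diameter, 60 mm tall, loose, already standing in the tray near the tray's -y end. The point is its centre, half-way up.
- canister_center (a point): Lens canister: upright aluminium cylinder with a black cap band, 42 mm diameter, 76 mm tall, about 0.16 kg, loose on the bench. The point is its centre, half-way up (38 mm above its underside); z is its axis.
- mount_center (a point): Mount block: upright red square block 42 x 42 mm, 70 mm tall, with a small round glass window in one side, about 0.2 kg, loose on the bench. The point is its centre, half-way up (35 mm above its underside); x and y are square to its sides, z up.
- valve: Brass valve on a round dark foot, fixed to the bench (steel fittings stick out along its own +x and -x, to 54 mm). The origin is on the bench surface on the wheel's vertical axis; the green three-spoke handwheel (rim circle radius 50 mm, bar 12 mm thick) has its rim centre 100 mm above the bench. The wheel does not rise as it turns.
- crank: Orange upright crank handle on the wheel's rim: a cylinder 18 mm in diameter and 50 mm tall that revolves freely on its own vertical pin, so a gripper may carry it round the circle without turning itself. The origin is the handle's centre, half-way up, 50 mm from the wheel axis, 135 mm above the bench (35 mm above the rim's centre line; the gap from rim top to handle bottom is 4 mm). Its own x and y axes mean nothing.
- wheel (a joint): Turn of the valve wheel, rad. 0 = fully closed, at a hard stop (the crank then stands on the valve's own +x side of the axis); it grows counter-clockwise seen from above, as the valve opens, and counts whole turns (6.283 each); it starts 0.25 to 0.83 turn open and can go to 4 turns. It stays where it is left; friction about 0.12 N m, so some 2.5 N at the crank moves it.
- lens_post: Bystander: loose lens on a post with a round black foot of 52 mm diameter, 114 mm tall. Origin under the foot's centre.
- driver: Bystander: loose screwdriver with a yellow handle, 150 mm long, lying on the bench.
Things that resemble listed ones, but are neither listed nor needed, are in the scene too. What is shaped like the part that bears jar_center but purple or turquoise is not meant.

How it is judged:
By the outcome, as a careful person would: the job done as asked, in the order asked, and still so for the second after the job is handed in, while the arm keeps its last pose, push and grip.
It also fails if it takes over 72 s, if anything falls off the work surface, if the arm or the gripper's body presses on something with over 40 N, if the wrist force passes 120 N, or if a joint passes its speed limit or range.

## Robot

A 6-joint arm with a two-finger parallel gripper is mounted at the origin on the work surface. World frame = base frame: x ahead of the robot, y to its left, z up, the work surface at z = 0. Lengths are in mm, angles in rad, forces in N, time in s.
With the tool pointing down it reaches from about 350 to 875 mm from the base axis. Payload 4.2 kg.
Tool frame: the origin (TCP) lies midway between the tips of the shut fingers; the grasp point (between the pads) lies 19 mm behind it; x points along the fingers, y is the direction in which the jaws open and shut, and the axes are right-handed (so a half turn about x gives the same grasp; the last joint's range is limited). The gripper opens to 85 mm and grips with 20 to 120 N. Pads are 22 mm wide; open, the fingers measure 114 mm over their backs; the gripper's body (76 mm by 85 mm) begins 54 mm behind the grasp point. The pads swing forward as they close: fully open they stand 13 mm farther back than shut.
Start: joints at [1.4, 0.385, 0.008, 0, -1.194, -0.259], TCP at [260.397, 568.148, 231.312] pointing down, gripper open.
Joint ranges: [-3.14, 3.14], [-1.21, 2.06], [-1.07, 1.41], [-3.16, 2.05], [-2.99, -0.16], [-3.1, 3.1]. Speed limits (rad/s): [2.79, 2.79, 3.14, 3.14, 3.14, 3.14].

## Interface

Orientations are given as a unit quaternion [x, y, z, w].
In Python, from bench import readout, imaging, arm gives the robot as it stands.
- The arm moves only by the tool arm_command, never from a script. Its argument "increments" is a list of rows, each a list of 3 entries, a list of its own where there are three numbers: the turn, a rotation vector about the world's x, y, z in degrees, then the shift along the world's x, y, z in mm, then the closure, from 0 (fully open) to 1 (shut). In form: [[[ax, ay, az], [tx, ty, tz], fingers], ...]. A call has exactly 5 rows; each row is the pose to reach, as a shift and turn from the pose measured when the call began; what a row does not reach only later rows make up. A row lasts 1/10 s, in which the tool goes at most 50 mm and 8.59 degrees, less where a joint would pass 70% of its speed; a pose out of reach is approached as far as the arm can. A call with a gripper value outside its range is refused whole. The fingers move at their own pace and stop on an object; the grip force is fixed at half the most. Time passes only in rows, so rows that repeat a pose let the fingers close, or fill a call up. It gives the time, the measured TCP pose, the force and the opening at its end, in the units of the state.
- readout.read_state(): the state, without advancing time (a new reading comes with each control period).
- imaging.get_image(name): name is "side" or "top" or "wrist"; returns (picture, depth): 400x640x3 uint8, blue, green, red; 400x640 float32, mm along the optical axis (not along the pixel's ray), 0 where there is no reading.
- imaging.camera_info(name): a dict with "vfov" (degrees; the focal length in pixels is half the picture's height over the tangent of half this angle, whatever the lens; pixels are square), "cx", "cy" (the principal point, pixels), "eye" and "rotation" of the camera in the world; the wrist camera has in their place "T_tool_cam" (4x4, takes a point from camera to tool coordinates, whose origin is the TCP and whose axes are the tool frame's). Camera axes: x right, y down, z forward; pixel columns grow to the right and rows downward; lengths in mm; the calibration is good to about 2 mm. A picture is of the moment at which its call begins: read the wrist's pose just before it. camera_info takes no time and is no camera call.
- arm.job_done(): hands the job in, once; it reports no verdict.
The state is a dict: "clock": time; "joints": joint angles; "joint_vel": joint speeds; "joint_efforts": joint torques, N m; "position": TCP position; "ee_rot": TCP orientation; "contact_force": force on the tool from outside, world axes, zero at the start; "wrist_torque": the same for the moment, N m; "gripper_width": finger opening in mm.
Only numpy, scipy, OpenCV 4.12 (cv2) and the standard library are available. Lean on these libraries where they do the work, as an engineer would, in place of code of your own. Each camera call takes 0.05 s, during which the arm holds its last target. There are 200 camera calls.

## Working session

There is one attempt and no reset: what is moved stays moved. The work goes in short steps, Python scripts to look and compute and a tool call to move; the robot and the scene stay as the last step left them, time stands still between calls to the robot, and variables do not carry over. Pictures are saved under pics/ and viewed, about 8 in all and at most 12, crops included, and the job is handed in when it is done.

Besides the shell and the picture viewer there is one more tool, called after ">>>" as name([rows], argument=value, ...), one row to a line, values as JSON. arm_command: Moves the arm, as the interface text tells. Its arguments: {"type":"object","properties":{"increments":{"type":"array","items":{"type":"array"}}},"required":["increments"]}

```bash
mkdir -p pics; cat > h.py <<'E'
import numpy as np, cv2
from bench import readout, imaging, arm
from scipy.spatial.transform import Rotation as R
def cam(n,st=None):
    i=imaging.camera_info(n)
    f=200/np.tan(np.radians(i["vfov"])/2)
    if n=="wrist":
        T=np.array(i["T_tool_cam"]); Rt=R.from_quat(st["ee_rot"]).as_matrix()
        return f,i["cx"],i["cy"],Rt@T[:3,3]+np.array(st["position"]),Rt@T[:3,:3]
    return f,i["cx"],i["cy"],np.array(i["eye"]),np.array(i["rotation"])
def grab(n):
    st=readout.read_state(); p,d=imaging.get_image(n)
    return p,d,cam(n,st)
def onplane(c,uv,z):
    f,cx,cy,e,M=c; uv=np.atleast_2d(uv).astype(float)
    r=np.c_[(uv[:,0]-cx)/f,(uv[:,1]-cy)/f,np.ones(len(uv))]@M.T
    return e+r*((z-e[2])/r[:,2])[:,None]
def cloud(c,d):
    f,cx,cy,e,M=c; v,u=np.mgrid[:d.shape[0],:d.shape[1]]
    return np.stack([(u-cx)/f*d,(v-cy)/f*d,d],-1)@M.T+e
E
python3 - <<'E'
from h import *
print(readout.read_state())
for n in("top","side","wrist"):
    p,d,c=grab(n); cv2.imwrite(f"pics/{n}0.png",p); np.save(n+"d.npy",d); print(n,imaging.camera_info(n), c[3])
E
```

```text
{'clock': 0.0, 'joints': array([ 1.39959471e+00,  3.85537633e-01,  6.63400000e-03, -5.17168844e-04,
       -1.19401893e+00, -2.58588349e-01]), 'joint_vel': array([ 0.00068293,  0.00106729,  0.00022468, -0.00068286,  0.00139425,
       -0.00132196]), 'joint_efforts': array([ 1.12897674e-04, -3.92289555e+01,  1.88406211e+01,  4.18622062e+00,
       -4.53539193e-03, -4.60376484e-06]), 'position': array([260.16506822, 567.628178  , 230.2335224 ]), 'ee_rot': array([-0.69069072,  0.15161112,  0.69096463,  0.15009423]), 'contact_force': array([ 1.02754948, -0.92960728,  0.65346594]), 'wrist_torque': array([ 0.00695658, -0.02134288, -0.02441178]), 'gripper_width': 85.48107121124758}
top {'vfov': 57.69593174984437, 'cx': 319.1136461958939, 'cy': 195.78406552226124, 'eye': array([521.45718385, -21.83412892, 935.17451597]), 'rotation': array([ 0.71612513, -0.69730084,  0.0173981 , -0.02517234])} [521.45718385 -21.83412892 935.17451597]
side {'vfov': 44.72049621349622, 'cx': 322.6219800564438, 'cy': 197.46606308109529, 'eye': array([524.77937335, 955.60338103, 689.79241276]), 'rotation': array([-0.01199724,  0.86941822, -0.49345081,  0.02177896])} [524.77937335 955.60338103 689.79241276]
wrist {'vfov': 64.4399925948404, 'cx': 316.60451399453876, 'cy': 196.90567540071515, 'T_tool_cam': array([[ 4.13299220e-04, -2.70339235e-01,  9.62765043e-01,
        -1.42514090e+02],
       [ 9.99999704e-01,  7.36777265e-04, -2.22400364e-04,
         2.79445895e-01],
       [-6.49219851e-04,  9.62764849e-01,  2.70339459e-01,
        -6.95293386e+01],
       [ 0.00000000e+00,  0.00000000e+00,  0.00000000e+00,
         1.00000000e+00]])} [323.38247379 538.70756408 372.85006644]
```

View pics/top0.png

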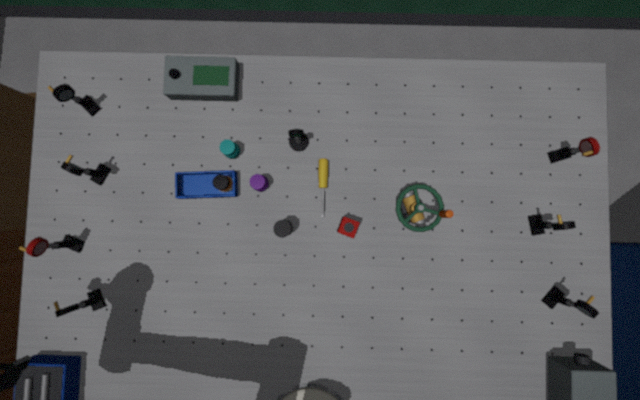

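View pics/side0.png

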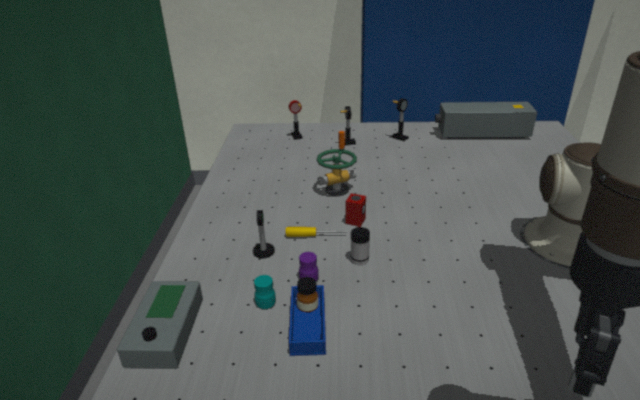

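The top view shows the tray at about (207,184) with the jar at (222,183). The canister is at (283,227), the mount at (348,227), the wheel at (420,208) and the crank at (446,213). The side view agrees, and the purple and turquoise decoys sit next to the tray.

```bash
sed -i 's/np.array(i\["rotation"\])$/R.from_quat(i["rotation"]).as_matrix()/' h.py
python3 - <<'E'
from h import *
p=cv2.imread("pics/top0.png"); d=np.load("topd.npy"); c=cam("top"); P=cloud(c,d)
hsv=cv2.cvtColor(p,cv2.COLOR_BGR2HSV); H,S,V=[hsv[...,i].astype(int) for i in range(3)]
def box(u0,u1,v0,v1):
    m=np.zeros(H.shape,bool); m[v0:v1,u0:u1]=1; return m
def rect(q): 
    (x,y),(w,h),a=cv2.minAreaRect(q[:,:2].astype(np.float32)); return np.round([x,y,w,h,a],1)
print("bench z",np.median(P[...,2][box(100,160,230,300)]))
m=box(165,248,160,208)&(H>100)&(H<130)&(S>120)
z=P[...,2]; print("tray z pct",np.percentile(z[m],[5,50,95]))
rim=m&(z>24); print("tray rim rect",rim.sum(),rect(P[rim]))
cs,_=cv2.findContours(m.astype(np.uint8),0,0); q=max(cs,key=cv2.contourArea)[:,0]
print("tray sil @35",rect(onplane(c,q,35)), cv2.minAreaRect(q))
def top(name,b,zt,tol=8):
    mm=b&(abs(z-zt)<tol); ys,xs=np.nonzero(mm); q=onplane(c,np.c_[xs,ys],zt)
    (x,y),r=cv2.minEnclosingCircle(q[:,:2].astype(np.float32)); print(name,mm.sum(),"z",np.median(z[mm]).round(1),"mean",q.mean(0).round(1),"circ",round(x,1),round(y,1),round(r,1),"rect",rect(q))
top("jar",box(205,238,168,200),65)
top("can",box(265,300,210,245),76)
top("mount",box(330,370,205,245),70)
top("wheel",box(385,450,175,240)&(H>40)&(H<90)&(S>60),106,12)
top("crank",box(430,465,195,230)&(H<20)&(S>120),160,10)
top("wheelfoot/steel",box(385,450,175,240),60,25)
cr=box(430,465,195,230)&(H<20)&(S>120); print("crank z",np.percentile(z[cr],[5,50,95]), np.c_[np.nonzero(cr)[::-1]].mean(0))
top("purple",box(245,275,168,198)&(S>60),65,15);top("turq",box(215,243,135,162)&(S>60),65,15)
k=box(300,345,150,220)&(H>18)&(H<35)&(S>100); print("driver", rect(P[k]),np.median(z[k]))
k=box(280,315,120,155)&(V<60); print("post", P[k].mean(0),rect(P[k]),z[k].max())
cv2.imwrite("pics/crop0.png",cv2.resize(p[120:260,160:480],None,fx=2.5,fy=2.5,interpolation=cv2.INTER_CUBIC))
E
```

```text
bench z 0.662602625739737
tray z pct [ 3.50610233  7.42867109 37.41031216]
tray rim rect 388 [585.  162.7 381.   84.6  83.5][ WARN:0@0.462] global contours_new.cpp:654 findContours Chain code output is an experimental feature and might change in future!
Traceback (most recent call last):
cv2.error: OpenCV(4.12.0) /io/opencv/modules/imgproc/src/shapedescr.cpp:315: error: (-215:Assertion failed) npoints >= 0 && (depth == CV_32F || depth == CV_32S) in function 'contourArea'
```

```bash

python3 - <<'E'
from h import *
p=cv2.imread("pics/top0.png"); d=np.load("topd.npy"); c=cam("top"); P=cloud(c,d)
hsv=cv2.cvtColor(p,cv2.COLOR_BGR2HSV); H,S,V=[hsv[...,i].astype(int) for i in range(3)]
def box(u0,u1,v0,v1):
    m=np.zeros(H.shape,bool); m[v0:v1,u0:u1]=1; return m
def rect(q): 
    (x,y),(w,h),a=cv2.minAreaRect(q[:,:2].astype(np.float32)); return np.round([x,y,w,h,a],1)
m=box(165,248,160,208)&(H>100)&(H<130)&(S>120)
z=P[...,2]
rim=m&(z>28)&(z<42); print("tray rim rect",rim.sum(),rect(P[rim]))
cs,_=cv2.findContours(m.astype(np.uint8),cv2.RETR_EXTERNAL,cv2.CHAIN_APPROX_NONE); q=max(cs,key=cv2.contourArea)[:,0]
print("tray sil @35",rect(onplane(c,q,35)))
def top(name,b,zt,tol=8):
    mm=b&(abs(z-zt)<tol); ys,xs=np.nonzero(mm)
    if len(xs)<5: print(name,"few"); return
    q=onplane(c,np.c_[xs,ys],zt)
    (x,y),r=cv2.minEnclosingCircle(q[:,:2].astype(np.float32)); print(name,mm.sum(),"z",np.median(z[mm]).round(1),"mean",q.mean(0).round(1),"circ",round(x,1),round(y,1),round(r,1),"rect",rect(q))
top("jar",box(205,238,168,200),65)
top("can",box(265,300,210,245),76)
top("mount",box(330,370,205,245),70)
top("wheel",box(385,450,175,240)&(H>40)&(H<90)&(S>60),106,12)
top("crank",box(430,465,195,230)&(H<20)&(S>120),160,10)
top("purple",box(245,275,168,198)&(S>60),65,15);top("turq",box(215,243,135,162)&(S>60),65,15)
k=box(300,345,150,220)&(H>18)&(H<35)&(S>100); print("driver", rect(P[k]),np.median(z[k]))
k=box(280,315,120,155)&(V<60); print("post", P[k].mean(0),rect(P[k]),z[k].max())
cv2.imwrite("pics/crop0.png",cv2.resize(p[120:260,160:480],None,fx=2.5,fy=2.5,interpolation=cv2.INTER_CUBIC))
E
```

```text
tray rim rect 324 [597.7 274.9  63.8 150.5   3.4]
tray sil @35 [597.3 272.2  64.9 154.9   3.6]
jar 205 z 65.6 mean [602.  227.4  65. ] circ 602.1 227.3 19.3 rect [602.1 227.3  36.4  36.5   1.5]
can 257 z 77.8 mean [494.9  73.   76. ] circ 494.6 72.7 21.4 rect [494.7  72.7  42.3  40.2   2. ]
mount 315 z 71.0 mean [501.7 -83.6  70. ] circ 501.6 -83.1 27.6 rect [501.7 -83.5  42.1  41.9  70.6]
wheel 729 z 106.1 mean [ 551.9 -237.8  106. ] circ 550.8 -241.1 54.3 rect [ 551.2 -240.3  106.   105.6   64.6]
crank 53 z 160.5 mean [ 538.2 -287.9  160. ] circ 537.8 -287.6 9.0 rect [ 538.1 -288.    16.3   15.2   45.9]
purple 192 z 60.9 mean [605.4 138.1  65. ] circ 605.6 138.4 19.2 rect [605.6 138.   33.9  36.4   1.5]
turq 198 z 60.4 mean [687.5 214.4  65. ] circ 687.7 214.5 19.8 rect [687.8 214.   37.   36.5   2.3]
driver [634.1 -17.9  71.7  23.1   1.5] 24.62043736045166
post [713.04796395  44.64886498  44.87264631] [624.2  25.2 220.6  49.6  11.9] 935.1745159697228
```

View pics/crop0.png

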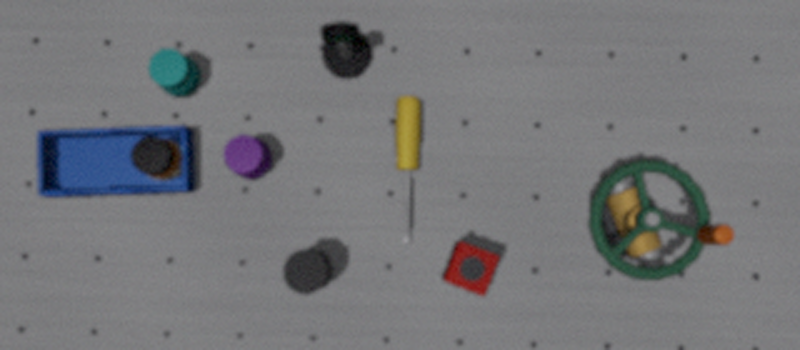

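Estimates so far:
- Tray: centre about (597.5, 273.5), yaw about 3.5°.
- Canister: (495, 73).
- Mount: (501.7, −83.5), with faces at −19.4°.
- Wheel axis: (551, −241).
- Crank: (538, −288).

Next I'll move above the tray for a close check on the way.

>>> arm_command([
  [[0,0,-7],[35,-32,0],0],
  [[0,0,-14],[70,-64,0],0],
  [[0,0,-21],[105,-96,0],0],
  [[0,0,-28],[140,-128,0],0],
  [[0,0,-31],[168,-159,0],0],
])

```text
clock: 0.65
position: [429.6, 407.1, 230.1]
ee_rot: [-0.625, 0.332, 0.625, 0.33]
contact_force: [0.6, 0.3, -0.1]
gripper_width: 85.5
```

>>> arm_command([
  [[0,0,-7],[35,-32,0],0],
  [[0,0,-14],[70,-64,0],0],
  [[0,0,-21],[105,-96,0],0],
  [[0,0,-28],[140,-128,0],0],
  [[0,0,-31],[168,-159,0],0],
])

```text
clock: 1.15
position: [599.0, 246.4, 229.6]
ee_rot: [-0.512, 0.488, 0.513, 0.486]
contact_force: [0.1, 1.1, 0.4]
gripper_width: 85.8
```

```bash
cat > look.py <<'E'
from h import *
import sys
def rect(q): 
    (x,y),(w,h),a=cv2.minAreaRect(q[:,:2].astype(np.float32)); return np.round([x,y,w,h,a],1)
def circ(q):
    (x,y),r=cv2.minEnclosingCircle(q[:,:2].astype(np.float32)); return np.round([x,y,r],1)
def pose():
    s=readout.read_state(); M=R.from_quat(s["ee_rot"]).as_matrix()
    print("t",round(s["clock"],2),"tcp",np.round(s["position"],1),"jaw",np.degrees(np.arctan2(M[1,1],M[0,1])).round(1),"down",M[:,0].round(3),"F",np.round(s["contact_force"],1),"w",round(s["gripper_width"],1),"j",np.round(s["joints"],2)); return s
def shot(name,tag):
    p,d,c=grab(name); cv2.imwrite(f"pics/{tag}.png",p); P=cloud(c,d); P[d<=0]=np.nan
    hsv=cv2.cvtColor(p,cv2.COLOR_BGR2HSV); return p,P,c,[hsv[...,i].astype(int) for i in range(3)]
E
python3 - <<'E'
from look import *
pose(); p,P,c,(H,S,V)=shot("wrist","w1"); z=P[...,2]
m=(H>100)&(H<130)&(S>120)&(z<45)
rim=m&(z>29)&(z<40); print(rim.sum(),"rim",rect(P[rim]),np.median(z[rim]))
fl=m&(z<10)&(z>0);print("floor",np.median(z[fl]))
near=(np.hypot(P[...,0]-602,P[...,1]-227)<35)&(abs(z-65)<6); print("jar",circ(P[near]),P[near].mean(0).round(1))
E
```

```text
t 1.15 tcp [599.  246.4 229.6] jaw -177.1 down [-0.003 -0.001 -1.   ] F [0.1 1.1 0.4] w 85.8 j [ 0.64  0.43  0.07 -0.   -1.22 -0.59]
1638 rim [599.9 277.4  65.3 149.7   3.4] 34.450389101783486
floor 4.874050398154196
jar [603.3 230.4  19.1] [603.4 229.9  64.7]
```

View pics/w1.png

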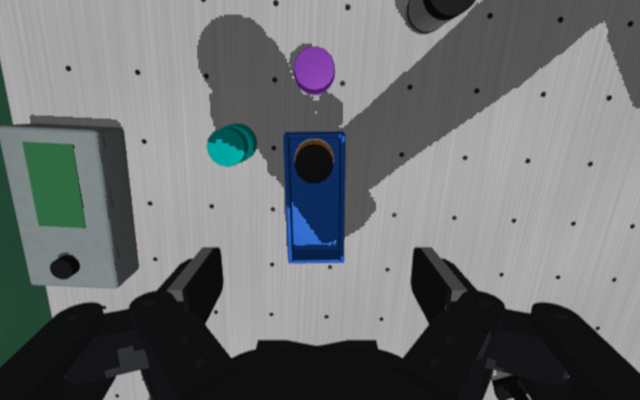

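The wrist view shows the tray at (315,197) with the jar standing upright at (314,160). The wrist estimate sits about (+2,+3) mm from the top camera's. Next I'll go over the canister.

>>> arm_command([
  [[0,0,0],[-20,-35,-15],0],
  [[0,0,0],[-41,-70,-30],0],
  [[0,0,0],[-62,-105,-50],0],
  [[0,0,0],[-82,-140,-70],0],
  [[0,0,0],[-102,-171,-80],0],
])

```text
clock: 1.7
position: [497.6, 69.2, 147.3]
ee_rot: [-0.511, 0.491, 0.512, 0.486]
contact_force: [0.3, -0.7, 0.3]
gripper_width: 85.6
```

```bash
python3 - <<'E'
from look import *
pose(); p,P,c,(H,S,V)=shot("wrist","w2"); z=P[...,2]
near=(np.hypot(P[...,0]-495,P[...,1]-74)<40)&(abs(z-76)<7); q=P[near]; print("can",near.sum(),circ(q),q.mean(0).round(1),rect(q))
E
```

```text
t 1.7 tcp [497.6  69.2 147.3] jaw -177.4 down [-0.005 -0.004 -1.   ] F [ 0.3 -0.7  0.3] w 85.6 j [ 0.46  0.26 -0.41  0.   -0.91 -0.42]
can 2764 [495.5  75.6  21.7] [495.7  74.3  76.2] [495.6  75.2  42.3  42.4   5.2]
```

>>> arm_command([
  [[0,0,0.5],[-2,6,0],0],
  [[0,0,0.5],[-2,6,-35],0],
  [[0,0,0.5],[-2,6,-70],0],
  [[0,0,0.5],[-2,6,-100],0],
  [[0,0,0.5],[-2,6,-113],0],
])

```text
clock: 2.25
position: [489.4, 72.0, 30.3]
ee_rot: [-0.51, 0.493, 0.515, 0.481]
contact_force: [0.3, -0.2, 0.4]
gripper_width: 85.5
```

>>> arm_command([
  [[0,0,0],[0,0,0],1],
  [[0,0,0],[0,0,0],1],
  [[0,0,0],[0,0,0],1],
  [[0,0,0],[0,0,0],1],
  [[0,0,0],[0,0,0],1],
])

```text
clock: 2.75
position: [491.1, 72.9, 31.9]
ee_rot: [-0.511, 0.491, 0.515, 0.483]
contact_force: [-0.8, 2.2, 4.7]
gripper_width: 40.7
```

```bash
python3 -c "
from look import *
pose()"
```

```text
t 2.75 tcp [491.1  72.9  31.9] jaw -177.0 down [-0.012 -0.005 -1.   ] F [-0.8  2.2  4.7] w 40.7 j [ 0.47  0.42 -0.54 -0.   -0.62 -0.42]
```

>>> arm_command([
  [[0,0,0],[0,0,30],1],
  [[0,0,0],[0,0,60],1],
  [[0,0,0],[0,0,85],1],
  [[0,0,0],[18,34,90],1],
  [[0,0,0],[36,68,90],1],
])

```text
clock: 3.25
position: [527.3, 141.1, 123.9]
ee_rot: [-0.511, 0.491, 0.514, 0.484]
contact_force: [0.6, -0.5, -2.4]
gripper_width: 40.8
```

>>> arm_command([
  [[0,0,0],[18,34,0],1],
  [[0,0,0],[36,67,0],1],
  [[0,0,0],[54,100,0],1],
  [[0,0,0],[68,126,0],1],
  [[0,0,0],[72,133,0],1],
])

```text
clock: 3.75
position: [599.7, 276.3, 122.9]
ee_rot: [-0.511, 0.49, 0.514, 0.484]
contact_force: [0.7, -0.3, -1.9]
gripper_width: 40.5
```

```bash
python3 - <<'E'
from look import *
pose(); p,P,c,(H,S,V)=shot("wrist","w3"); z=P[...,2]
pose()
E
```

```text
t 3.75 tcp [599.7 276.3 122.9] jaw -177.1 down [-0.01  -0.004 -1.   ] F [ 0.7 -0.3 -1.9] w 40.5 j [ 0.67  0.53 -0.03 -0.   -1.02 -0.62]
t 3.8 tcp [599.6 276.  122.7] jaw -177.1 down [-0.011 -0.004 -1.   ] F [ 0.   0.1 -0.9] w 41.0 j [ 0.67  0.53 -0.03 -0.   -1.02 -0.62]
```

View pics/w3.png

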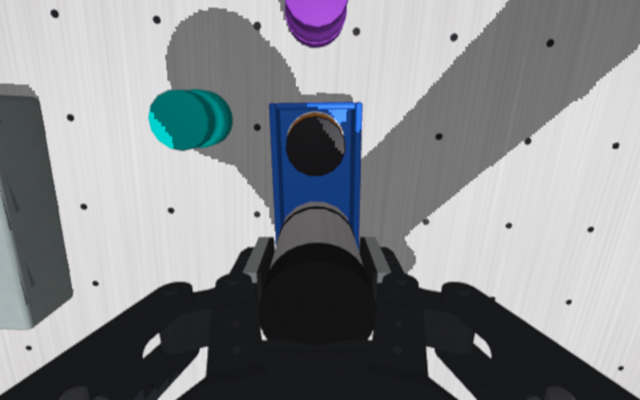

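The canister is held upright over the tray at (318,290). The jar is at (315,143) and the tray's side rims are at u≈277 and 358. I'll measure the offsets in this same image.

```bash
python3 - <<'E'
from look import *
s=pose(); p,P,c,(H,S,V)=shot("wrist","w4"); z=P[...,2]
m=(H>100)&(H<130)&(S>120)&(z>29)&(z<40); q=P[m]
yy=q[:,1]
for lo in (200,215,230,245,260):
    k=q[(yy>lo)&(yy<lo+15)]; 
    if len(k)>5: print(lo,k[:,0].min().round(1),k[:,0].max().round(1))
print("rim ymin",np.percentile(q[:,1],1))
near=(np.hypot(P[...,0]-603,P[...,1]-230)<26)&(abs(z-65)<5); print("jar",circ(P[near]))
zt=s["position"][2]-32+76
k=(np.hypot(P[...,0]-600,P[...,1]-277)<32)&(abs(z-zt)<6)&(V<70); print("can top",zt,k.sum(),np.median(z[k]),circ(P[k]),rect(P[k]))
E
```

```text
t 3.8 tcp [599.6 276.  122.7] jaw -177.1 down [-0.011 -0.004 -1.   ] F [ 0.   0.1 -0.9] w 41.0 j [ 0.67  0.53 -0.03 -0.   -1.02 -0.62]
200 571.0 636.4
215 570.6 635.7
230 569.3 634.7
245 568.6 633.7
260 567.4 633.0
rim ymin 202.6157362029754
jar [603.3 230.6  19.2]
can top 166.74161992499978 9676 167.11546788726616 [600.5 267.   29.1] [599.3 273.5  57.5  34.6   7.8]
```

```bash
python3 - <<'E'
from look import *
s=pose(); p,P,c,(H,S,V)=shot("wrist","w5"); x,y,z=P[...,0],P[...,1],P[...,2]
for z0,z1 in((95,110),(110,125),(125,140),(140,155),(155,165)):
    k=(z>z0)&(z<z1)&(abs(x-600)<40)&(y>235)&(y<275); 
    if k.sum()<30: continue
    a=np.c_[2*x[k],2*y[k],np.ones(k.sum())]; sol=np.linalg.lstsq(a,x[k]**2+y[k]**2,rcond=None)[0]
    f=k&(abs(x-600)<5); print(z0,k.sum(),"x",x[k].min().round(1),x[k].max().round(1),"front y",np.median(y[f]).round(1),"fit",sol[:2].round(1),np.sqrt(sol[2]+sol[0]**2+sol[1]**2).round(1))
E
```

```text
t 3.85 tcp [598.8 274.5 122.8] jaw -177.1 down [-0.012 -0.004 -1.   ] F [ 0.1  0.  -1.4] w 40.7 j [ 0.67  0.53 -0.03 -0.   -1.02 -0.62]
95 548 x 579.3 620.3 front y 256.2 fit [599.6 276.9] 20.9
110 686 x 579.3 620.4 front y 256.3 fit [599.7 276.9] 20.8
125 1619 x 566.3 634.4 front y 256.3 fit [599.2 289.3] 33.3
140 2261 x 566.3 634.4 front y 256.1 fit [598.7 295.8] 39.5
155 2061 x 566.6 637.9 front y 255.8 fit [599.7 281.3] 26.5
```

>>> arm_command([
  [[0,0,0.4],[0,0,-20],1],
  [[0,0,0.4],[0,0,-40],1],
  [[0,0,0.4],[0,0,-60],1],
  [[0,0,0.4],[0,0,-74],1],
  [[0,0,0.4],[0,0,-80],1],
])

```text
clock: 4.4
position: [597.1, 271.9, 41.6]
ee_rot: [-0.511, 0.491, 0.516, 0.481]
contact_force: [0.1, -1.1, -0.9]
gripper_width: 40.9
```

>>> arm_command([
  [[0,0,0],[0,0,0],1],
  [[0,0,0],[0,0,0],1],
  [[0,0,0],[0,0,0],1],
  [[0,0,0],[0,0,0],1],
  [[0,0,0],[0,0,0],1],
])

```text
clock: 4.9
position: [597.4, 272.2, 42.3]
ee_rot: [-0.511, 0.491, 0.516, 0.481]
contact_force: [-0.4, 0.9, -1.2]
gripper_width: 41.0
```

>>> arm_command([
  [[0,0,0],[1.5,2.5,0],1],
  [[0,0,0],[1.5,2.5,-2],1],
  [[0,0,0],[1.5,2.5,-4],1],
  [[0,0,0],[1.5,2.5,-5],1],
  [[0,0,0],[1.5,2.5,-5],1],
])

```text
clock: 5.4
position: [598.8, 274.6, 37.1]
ee_rot: [-0.511, 0.491, 0.516, 0.481]
contact_force: [0.1, -0.1, -2.0]
gripper_width: 41.0
```

>>> arm_command([
  [[0,0,0],[0,0,-1],1],
  [[0,0,0],[0,0,-1.5],1],
  [[0,0,0],[0,0,-1.5],0],
  [[0,0,0],[0,0,-1.5],0],
  [[0,0,0],[0,0,-1.5],0],
])

```text
clock: 5.9
position: [598.9, 274.7, 35.5]
ee_rot: [-0.512, 0.491, 0.516, 0.481]
contact_force: [-0.1, -0.1, 0.6]
gripper_width: 81.7
```

>>> arm_command([
  [[0,0,0],[0,0,0],0],
  [[0,0,0],[0,0,10],0],
  [[0,0,0],[0,0,40],0],
  [[0,0,0],[0,0,80],0],
  [[0,0,0],[0,0,125],0],
])

```text
clock: 6.4
position: [598.4, 274.2, 161.4]
ee_rot: [-0.511, 0.492, 0.516, 0.48]
contact_force: [0.7, 0.4, 0.5]
gripper_width: 85.5
```

```bash
cat > tray.py <<'E'
from look import *
def tray(tag,extra=()):
    pose(); p,P,c,(H,S,V)=shot("wrist",tag); x,y,z=P[...,0],P[...,1],P[...,2]
    m=(H>100)&(H<130)&(S>120)&(z>29)&(z<40)&(y<370)&(y>190); print("rim",rect(P[m]))
    for n,cx,cy,zt in(("jar",603,230,65),("can",599,277,81))+tuple(extra):
        k=(np.hypot(x-cx,y-cy)<28)&(abs(z-zt)<5)
        if k.sum()>10: print(n,k.sum(),np.median(z[k]).round(1),np.std(z[k]).round(2),circ(P[k]),rect(P[k]))
E
python3 -c "
from tray import *
tray('w6')"
```

```text
t 6.4 tcp [598.4 274.2 161.4] jaw -176.8 down [-0.016 -0.007 -1.   ] F [0.7 0.4 0.5] w 85.5 j [ 0.67  0.5   0.02 -0.   -1.1  -0.62]
rim [599.7 277.6  65.2 149.3   3.6]
jar 2034 64.8 0.84 [602.8 234.8  23.1] [601.1 233.5  37.8  44.9  35.4]
can 2547 81.3 0.81 [599.6 276.9  21.5] [599.9 276.8  42.2  42.2  51.6]
```

View pics/w6.png

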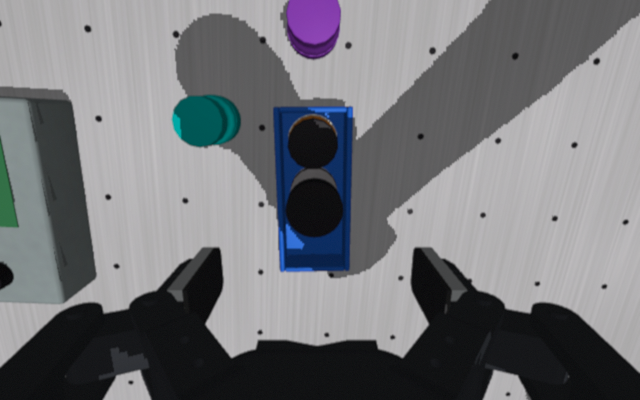

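The canister stands upright in the tray at (315,203), about 4.5 mm clear of the jar at (313,143). Now the mount.

>>> arm_command([
  [[0,0,-2],[-9,-36,0],0],
  [[0,0,-5],[-19,-72,0],0],
  [[0.2,-0.5,-8],[-29,-108,0],0],
  [[0.4,-0.9,-11],[-39,-144,0],0],
  [[0.4,-0.9,-11],[-48,-179,0],0],
])

```text
clock: 6.95
position: [554.3, 95.9, 172.9]
ee_rot: [-0.468, 0.526, 0.463, 0.539]
contact_force: [0.4, -0.8, -0.3]
gripper_width: 85.7
```

>>> arm_command([
  [[0,0,-2],[-9,-36,0],0],
  [[0,0,-5],[-19,-72,-5],0],
  [[0,0,-8],[-29,-108,-10],0],
  [[0,0,-11],[-39,-144,-12],0],
  [[0,0,-11.6],[-47,-176,-12],0],
])

```text
clock: 7.45
position: [506.5, -81.7, 161.3]
ee_rot: [-0.412, 0.571, 0.405, 0.583]
contact_force: [1.7, -0.5, -0.3]
gripper_width: 85.2
```

```bash
python3 - <<'E'
from look import *
pose(); p,P,c,(H,S,V)=shot("wrist","w7"); x,y,z=P[...,0],P[...,1],P[...,2]
k=(np.hypot(x-503,y+81)<45)&(abs(z-70)<6); print("mount",k.sum(),rect(P[k]),np.median(z[k]))
pose()
E
```

```text
t 7.45 tcp [506.5 -81.7 161.3] jaw 160.6 down [ 0.019  0.002 -1.   ] F [ 1.7 -0.5 -0.3] w 85.2 j [ 0.16  0.25 -0.38  0.   -0.92 -0.5 ]
mount 2873 [502.2 -82.1  41.8  41.9  69.9] 69.90644116775854
t 7.5 tcp [505.  -84.5 161.3] jaw 160.4 down [ 0.018  0.002 -1.   ] F [-0.8 -2.3 -0.4] w 85.6 j [ 0.15  0.25 -0.38  0.   -0.92 -0.49]
```

>>> arm_command([
  [[0,0.5,-0.3],[-2,2,-15],0],
  [[0,1,-0.4],[-3,2,-35],0],
  [[0,1,-0.4],[-3,2,-55],0],
  [[0,1,-0.4],[-3,2,-65],0],
  [[0,1,-0.4],[-3,2,-65],0],
])

```text
clock: 8.0
position: [501.0, -82.1, 94.6]
ee_rot: [-0.405, 0.58, 0.407, 0.578]
contact_force: [0.2, 0.1, 0.2]
gripper_width: 85.3
```

```bash
python3 - <<'E'
from look import *
pose()
E
```

```text
t 8.0 tcp [501.  -82.1  94.6] jaw 160.1 down [-0.004  0.001 -1.   ] F [0.2 0.1 0.2] w 85.3 j [ 0.16  0.34 -0.46 -0.   -0.78 -0.5 ]
```

>>> arm_command([
  [[0,0,0],[1,0,-25],0],
  [[0,0,0],[1,0,-48],0],
  [[0,0,0],[1,0,-61],0],
  [[0,0,0],[1,0,-61],0],
  [[0,0,0],[1,0,-61],0],
])

```text
clock: 8.5
position: [502.9, -81.8, 34.4]
ee_rot: [-0.405, 0.579, 0.407, 0.578]
contact_force: [-0.7, 0.2, 0.9]
gripper_width: 85.1
```

>>> arm_command([
  [[0,0,0],[0,0,0],1],
  [[0,0,0],[0,0,0],1],
  [[0,0,0],[0,0,0],1],
  [[0,0,0],[0,0,0],1],
  [[0,0,0],[0,0,0],1],
])

```text
clock: 9.0
position: [503.4, -81.8, 35.3]
ee_rot: [-0.406, 0.579, 0.407, 0.579]
contact_force: [-1.7, 1.0, 5.3]
gripper_width: 41.4
```

```bash
python3 - <<'E'
from look import *
pose()
E
```

```text
t 9.0 tcp [503.4 -81.8  35.3] jaw 160.1 down [-0.001  0.001 -1.   ] F [-1.7  1.   5.3] w 41.4 j [ 0.16  0.43 -0.51 -0.   -0.63 -0.5 ]
```

>>> arm_command([
  [[0,0,0],[0,0,30],1],
  [[0,0,0],[0,0,65],1],
  [[0,0,4],[0,0,100],1],
  [[0,0,9],[4,20,110],1],
  [[0,0,12],[13,55,110],1],
])

```text
clock: 9.5
position: [516.8, -27.2, 147.4]
ee_rot: [-0.464, 0.532, 0.464, 0.534]
contact_force: [0.9, 0.3, -2.8]
gripper_width: 41.4
```

>>> arm_command([
  [[0,0,4],[8,36,0],1],
  [[0,0,8],[17,72,0],1],
  [[0,0,11],[25,108,0],1],
  [[0,0,11],[34,144,0],1],
  [[0,0,11],[42,180,0],1],
])

```text
clock: 10.0
position: [558.4, 154.0, 146.7]
ee_rot: [-0.513, 0.486, 0.514, 0.487]
contact_force: [0.2, -0.3, -3.0]
gripper_width: 41.3
```

>>> arm_command([
  [[0,0,0],[8,36,0],1],
  [[0,0,0],[17,72,0],1],
  [[0,0,0],[25,108,0],1],
  [[0,0,0],[33,145,0],1],
  [[0,0,0],[37,165,0],1],
])

```text
clock: 10.5
position: [595.2, 321.6, 145.3]
ee_rot: [-0.513, 0.486, 0.514, 0.486]
contact_force: [-0.1, -0.6, -1.1]
gripper_width: 41.5
```

```bash
cat > held.py <<'E'
from look import *
s=pose(); p,P,c,(H,S,V)=shot("wrist","w8"); x,y,z=P[...,0],P[...,1],P[...,2]
tx,ty,tz=s["position"]; b=tz-35
k=(z>b+2)&(z<b+60)&(abs(x-tx)<19)&(y<ty-10)&(y>ty-35)&((H<8)|(H>172))&(S>100); print("front face",k.sum())
if k.sum()>20:
    a=np.polyfit(x[k],y[k],1); print("slope deg",np.degrees(np.arctan(a[0])).round(1),"y at tcp x",np.polyval(a,tx).round(1), "x",x[k].min().round(1),x[k].max().round(1))
q=(np.hypot(x-599.5,y-277)<26)&(abs(z-81)<5)&(y<ty-24); print("can",q.sum(),circ(P[q]))
E
python3 held.py
```

```text
t 10.5 tcp [595.2 321.6 145.3] jaw -176.8 down [-0.     0.002 -1.   ] F [-0.1 -0.6 -1.1] w 41.5 j [ 0.73  0.53  0.03 -0.   -1.07 -0.68]
front face 2918
slope deg 3.1 y at tcp x 300.0 x 577.0 614.2
can 3392 [599.7 277.1  21.3]
```

>>> arm_command([
  [[0,0,0.3],[2,2,0],1],
  [[0,0,0.3],[2,3,-10],1],
  [[0,0,0.3],[2,3,-20],1],
  [[0,0,0.3],[2,3,-20],1],
  [[0,0,0.3],[2,3,-20],1],
])

```text
clock: 11.05
position: [597.6, 325.7, 124.4]
ee_rot: [-0.515, 0.484, 0.515, 0.485]
contact_force: [0.5, 0.1, -1.1]
gripper_width: 41.3
```

```bash
python3 held.py
```

```text
t 11.05 tcp [597.6 325.7 124.4] jaw -176.5 down [ 0.     0.002 -1.   ] F [ 0.5  0.1 -1.1] w 41.3 j [ 0.74  0.56  0.02 -0.   -1.03 -0.67]
front face 2902
slope deg 3.5 y at tcp x 304.1 x 579.3 616.6
can 4233 [599.7 277.2  21.4]
```

>>> arm_command([
  [[0,0,0],[0,-2.5,0],1],
  [[0,0,0],[0,-2.5,-15],1],
  [[0,0,0],[0,-2.5,-33],1],
  [[0,0,0],[0,-2.5,-40],1],
  [[0,0,0],[0,-2.5,-40],1],
])

```text
clock: 11.6
position: [597.5, 322.9, 84.1]
ee_rot: [-0.515, 0.484, 0.515, 0.485]
contact_force: [0.4, 0.2, -1.6]
gripper_width: 41.2
```

```bash
python3 held.py
```

```text
t 11.6 tcp [597.5 322.9  84.1] jaw -176.5 down [-0.001  0.001 -1.   ] F [ 0.4  0.2 -1.6] w 41.2 j [ 0.73  0.6  -0.03 -0.   -0.95 -0.67]
front face 2599
slope deg 3.4 y at tcp x 301.2 x 579.6 616.5
can 6639 [599.7 277.2  21.4]
```

Centred: 3 mm to the canister and about 4 mm to the end wall. I'll lower it and release.

>>> arm_command([
  [[0,0,0],[0,0,-15],1],
  [[0,0,0],[0,0,-28],1],
  [[0,0,0],[0,0,-38],1],
  [[0,0,0],[0,0,-42],1],
  [[0,0,0],[0,0,-42],1],
])

```text
clock: 12.15
position: [597.7, 323.0, 41.9]
ee_rot: [-0.515, 0.484, 0.515, 0.485]
contact_force: [0.6, -0.1, -1.5]
gripper_width: 41.4
```

>>> arm_command([
  [[0,0,0],[0,0,-1.5],1],
  [[0,0,0],[0,0,-2],1],
  [[0,0,0],[0,0,-2],0],
  [[0,0,0],[0,0,-2],0],
  [[0,0,0],[0,0,-2],0],
])

```text
clock: 12.65
position: [598.0, 323.3, 40.6]
ee_rot: [-0.515, 0.484, 0.515, 0.485]
contact_force: [0.0, -0.1, 0.6]
gripper_width: 82.4
```

>>> arm_command([
  [[0,0,0],[0,0,0],0],
  [[0,0,0],[0,0,10],0],
  [[0,0,0],[0,0,45],0],
  [[0,0,0],[0,0,90],0],
  [[0,0,0],[0,0,135],0],
])

```text
clock: 13.15
position: [597.8, 323.0, 177.6]
ee_rot: [-0.515, 0.484, 0.515, 0.485]
contact_force: [-0.1, 1.1, 1.3]
gripper_width: 85.5
```

```bash
python3 -c "
from tray import *
tray('w9',(('mount',597,323,75),))"
```

```text
t 13.15 tcp [597.8 323.  177.6] jaw -176.5 down [ 0.001  0.001 -1.   ] F [-0.1  1.1  1.3] w 85.5 j [ 0.73  0.51  0.08 -0.   -1.14 -0.67]
rim [599.6 277.1  65.2 148.1   3.7]
jar 2082 64.7 0.71 [603.3 230.6  19.1] [603.  230.5  37.3  37.1   3.3]
can 2581 81.3 0.71 [599.4 280.2  24.4] [598.7 277.8  41.9  44.8  47.5]
mount 2600 74.8 0.89 [597.6 322.6  27.8] [599.  319.3  42.   47.8   3.5]
```

View pics/w9.png

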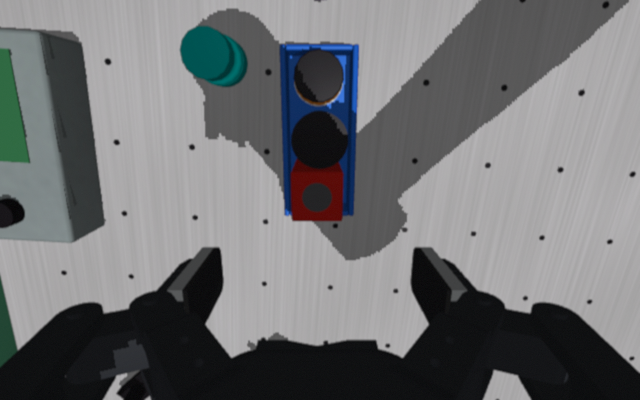

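All three stand upright in one row in the tray: jar (319,78), canister (319,138), mount (317,195). Now the valve.

>>> arm_command([
  [[0,0,0],[-4,-40,20],0],
  [[0,0,0],[-8,-80,40],0],
  [[0,0,0],[-12,-120,45],0],
  [[0,0,0],[-16,-160,45],0],
  [[0,0,0],[-20,-200,45],0],
])

```text
clock: 13.7
position: [581.8, 123.7, 234.6]
ee_rot: [0.518, -0.477, -0.514, -0.491]
contact_force: [0.9, -0.7, -0.1]
gripper_width: 85.4
```

>>> arm_command([
  [[0,0,0],[-4,-40,0],0],
  [[0,0,0],[-8,-80,0],0],
  [[0,0,0],[-12,-120,0],0],
  [[0,0,0],[-16,-160,0],0],
  [[0,0,0],[-20,-200,0],0],
])

```text
clock: 14.2
position: [561.4, -77.9, 235.5]
ee_rot: [0.518, -0.476, -0.513, -0.491]
contact_force: [0.8, -0.5, -0.2]
gripper_width: 85.3
```

>>> arm_command([
  [[0,0,0],[-4,-40,0],0],
  [[0,0,0],[-8,-80,0],0],
  [[0,0,0],[-12,-120,0],0],
  [[0,0,0],[-16,-160,0],0],
  [[0,0,0],[-18,-200,0],0],
])

```text
clock: 14.7
position: [543.0, -279.5, 236.6]
ee_rot: [0.519, -0.476, -0.513, -0.491]
contact_force: [1.1, 0.4, -0.5]
gripper_width: 85.2
```

```bash
python3 - <<'E'
from look import *
pose(); p,P,c,(H,S,V)=shot("wrist","w10"); x,y,z=P[...,0],P[...,1],P[...,2]
k=(H<20)&(S>120)&(abs(z-160)<6)&(np.hypot(x-540,y+286)<40); print("crank",k.sum(),circ(P[k]),rect(P[k]),np.median(z[k]))
g=(H>40)&(H<90)&(S>60)&(abs(z-104)<8)&(np.hypot(x-552,y+239)<75)
q=P[g][:,:2]; print("wheel",circ(P[g]), P[g][:,2].max())
r=np.hypot(*(q-circ(P[g])[:2]).T); q=q[r>42]; a=np.c_[2*q,np.ones(len(q))]; s=np.linalg.lstsq(a,(q**2).sum(1),rcond=None)[0]; print("fit",s[:2],np.sqrt(s[2]+s[0]**2+s[1]**2))
E
```

```text
t 14.7 tcp [ 543.  -279.5  236.6] jaw -176.3 down [ 0.021  0.01  -1.   ] F [ 1.1  0.4 -0.5] w 85.2 j [-0.22  0.35 -0.03 -0.02 -1.18  0.29]
crank 464 [ 539.5 -289.2    9. ] [ 539.4 -289.5   17.    17.3   31.5] 159.41633565052894
wheel [ 552.1 -242.1   54.7] 110.56283574828313
fit [ 552.09722543 -242.60002491] 48.79975112993628
```

View pics/w10.png

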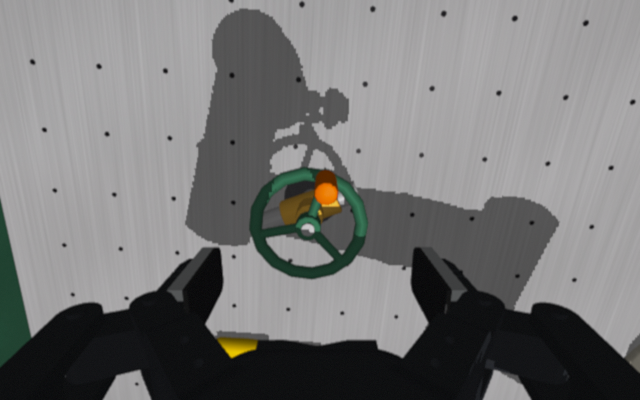

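The crank top is at (326,193) and the wheel hub at (308,229). In world coordinates the crank is about (539, −289) and the axis about (551.8, −242).

>>> arm_command([
  [[-0.6,1.2,0],[-4,-9,-10],0],
  [[-0.6,1.2,0],[-4,-9,-30],0],
  [[-0.6,1.2,0],[-4,-9,-45],0],
  [[-0.6,1.2,0],[-4,-9,-50],0],
  [[-0.6,1.2,0],[-4,-9,-50],0],
])

```text
clock: 15.25
position: [538.2, -292.8, 185.4]
ee_rot: [-0.515, 0.486, 0.515, 0.483]
contact_force: [0.2, 0.1, -0.2]
gripper_width: 85.4
```

```bash
python3 - <<'E'
from look import *
pose()
E
```

```text
t 15.25 tcp [ 538.2 -292.8  185.4] jaw -176.5 down [-0.003 -0.003 -1.   ] F [ 0.2  0.1 -0.2] w 85.4 j [-0.23  0.4  -0.09  0.   -1.08  0.29]
```

>>> arm_command([
  [[0,0,0],[1,4,-10],0],
  [[0,0,0],[1,4,-30],0],
  [[0,0,0],[1,4,-50],0],
  [[0,0,0],[1,4,-63],0],
  [[0,0,0],[1,4,-63],0],
])

```text
clock: 15.75
position: [538.3, -288.1, 120.5]
ee_rot: [-0.514, 0.486, 0.516, 0.482]
contact_force: [-0.2, -0.3, -0.1]
gripper_width: 85.4
```

>>> arm_command([
  [[0,0,0],[0,0,0],1],
  [[0,0,0],[0,0,0],1],
  [[0,0,0],[0,0,0],1],
  [[0,0,0],[0,0,0],1],
  [[0,0,0],[0,0,0],1],
])

```text
clock: 16.25
position: [538.5, -288.2, 121.2]
ee_rot: [-0.514, 0.486, 0.516, 0.483]
contact_force: [-0.1, 0.5, 0.5]
gripper_width: 16.1
```

>>> arm_command([
  [[0,0,0],[0,0,0],1],
  [[0,0,0],[0,0,0],1],
  [[0,0,0],[0,0,0],1],
  [[0,0,0],[0,0,0],1],
  [[0,0,0],[0,0,0],1],
])

```text
clock: 16.75
position: [538.5, -288.2, 121.2]
ee_rot: [-0.514, 0.486, 0.516, 0.483]
contact_force: [-0.5, -0.5, 0.6]
gripper_width: 16.5
```

```bash
python3 - <<'E'
from look import *
pose()
E
```

```text
t 16.75 tcp [ 538.5 -288.2  121.2] jaw -176.5 down [-0.005 -0.002 -1.   ] F [-0.5 -0.5  0.6] w 16.5 j [-0.23  0.46 -0.17  0.   -0.94  0.28]
```

```bash
cat > arc.py <<'E'
# usage: arc.py cx cy start step n : shifts along the circle relative to start, per 5-row call
import sys,numpy as np
r=50; a0,st,n=map(float,sys.argv[1:4])
for c in range(int(n)):
    b=a0+c*5*st; f=lambda a:r*np.array([np.cos(np.radians(a)),np.sin(np.radians(a))])
    print(b,[[round(float(v),1) for v in f(b+st*(i+1))-f(b)] for i in range(5)])
E
python3 arc.py -105 -10 4
```

```text
-105.0 [[-8.2, 3.0], [-15.7, 7.3], [-22.4, 12.9], [-28.0, 19.6], [-32.4, 27.2]]
-155.0 [[-3.0, 8.2], [-4.5, 16.8], [-4.5, 25.5], [-3.0, 34.1], [-0.0, 42.3]]
-205.0 [[4.4, 7.5], [10.0, 14.2], [16.6, 19.8], [24.2, 24.2], [32.4, 27.2]]
-255.0 [[8.6, 1.5], [17.3, 1.5], [25.9, 0.0], [34.1, -3.0], [41.6, -7.3]]
```

>>> arm_command([
  [[0,0,0],[-8.2,3.0,0],1],
  [[0,0,0],[-15.7,7.3,0],1],
  [[0,0,0],[-22.4,12.9,0],1],
  [[0,0,0],[-28.0,19.6,0],1],
  [[0,0,0],[-32.4,27.2,0],1],
])

```text
clock: 17.25
position: [505.8, -260.3, 121.3]
ee_rot: [-0.514, 0.486, 0.516, 0.483]
contact_force: [4.0, -0.4, -2.9]
gripper_width: 16.5
```

>>> arm_command([
  [[0,0,0],[-3.0,8.2,0],1],
  [[0,0,0],[-4.5,16.8,0],1],
  [[0,0,0],[-4.5,25.5,0],1],
  [[0,0,0],[-3.0,34.1,0],1],
  [[0,0,0],[0,42.3,0],1],
])

```text
clock: 17.75
position: [506.5, -217.8, 121.3]
ee_rot: [0.515, -0.486, -0.515, -0.483]
contact_force: [6.2, -5.8, -6.3]
gripper_width: 16.6
```

>>> arm_command([
  [[0,0,0],[4.4,7.5,0],1],
  [[0,0,0],[10.0,14.2,0],1],
  [[0,0,0],[16.6,19.8,0],1],
  [[0,0,0],[24.2,24.2,0],1],
  [[0,0,0],[32.4,27.2,0],1],
])

```text
clock: 18.25
position: [537.7, -191.7, 121.2]
ee_rot: [-0.515, 0.487, 0.516, 0.481]
contact_force: [0.0, -10.5, -2.2]
gripper_width: 16.2
```

>>> arm_command([
  [[0,0,0],[8.6,1.0,0],1],
  [[0,0,0],[17.3,1.0,0],1],
  [[0,0,0],[25.9,-0.5,0],1],
  [[0,0,0],[34.1,-3.5,0],1],
  [[0,0,0],[41.6,-7.8,0],1],
])

```text
clock: 18.75
position: [580.1, -199.0, 121.2]
ee_rot: [-0.515, 0.487, 0.516, 0.481]
contact_force: [-1.7, 2.1, 1.3]
gripper_width: 16.4
```

```bash
cat > ang.py <<'E'
from look import *
s=pose(); d=s["position"][:2]-np.array([551.3,-239.9]); a=np.arctan2(d[1],d[0]); u=np.array([np.cos(a),np.sin(a)]); F=s["contact_force"][:2]
print("angle",np.degrees(a).round(2),"r",np.hypot(*d).round(2),"Frad",(F@u).round(1),"Ftan(ccw)",(F@[-u[1],u[0]]).round(1))
E
python3 ang.py; python3 arc.py -305 -5 3
```

```text
t 18.75 tcp [ 580.1 -199.   121.2] jaw -176.4 down [-0.007 -0.005 -1.   ] F [-1.7  2.1  1.3] w 16.4 j [-0.06  0.46 -0.17  0.01 -0.95  0.12]
angle 54.87 r 50.04 Frad 0.7 Ftan(ccw) 2.6
-305.0 [[3.5, -2.7], [6.7, -5.6], [9.6, -8.8], [12.3, -12.3], [14.6, -16.0]]
-330.0 [[2.0, -3.9], [3.7, -7.9], [5.0, -12.1], [5.9, -16.3], [6.5, -20.6]]
-355.0 [[0.2, -4.4], [0.0, -8.7], [-0.6, -13.0], [-1.5, -17.3], [-2.8, -21.5]]
```

>>> arm_command([
  [[0,0,0],[3.5,-2.7,0],1],
  [[0,0,0],[6.7,-5.6,0],1],
  [[0,0,0],[9.6,-8.8,0],1],
  [[0,0,0],[12.3,-12.3,0],1],
  [[0,0,0],[14.6,-16.0,0],1],
])

```text
clock: 19.25
position: [595.0, -215.2, 121.3]
ee_rot: [-0.515, 0.487, 0.516, 0.481]
contact_force: [-0.7, 2.5, 1.5]
gripper_width: 16.6
```

```bash
python3 ang.py; python3 arc.py -330 -3 1
```

```text
t 19.25 tcp [ 595.  -215.2  121.3] jaw -176.4 down [-0.006 -0.005 -1.   ] F [-0.7  2.5  1.5] w 16.6 j [-0.09  0.49 -0.12  0.01 -0.97  0.15]
angle 29.48 r 50.15 Frad 0.6 Ftan(ccw) 2.5
-330.0 [[1.2, -2.3], [2.4, -4.7], [3.4, -7.1], [4.3, -9.5], [5.0, -12.1]]
```

>>> arm_command([
  [[0,0,0],[1.1,-2.3,0],1],
  [[0,0,0],[2.2,-4.7,0],1],
  [[0,0,0],[3.2,-7.1,0],1],
  [[0,0,0],[4.1,-9.5,0],1],
  [[0,0,0],[4.1,-9.5,0],1],
])

```text
clock: 19.75
position: [597.3, -220.0, 121.2]
ee_rot: [-0.512, 0.486, 0.519, 0.482]
contact_force: [-5.3, 19.2, 7.9]
gripper_width: 16.4
```

```bash
python3 ang.py
```

```text
t 19.75 tcp [ 597.3 -220.   121.2] jaw -176.4 down [-0.011  0.002 -1.   ] F [-5.3 19.2  7.9] w 16.4 j [-0.1   0.5  -0.1  -0.   -0.98  0.16]
angle 23.39 r 50.08 Frad 2.8 Ftan(ccw) 19.7
```

The wheel reached its stop: the crank is held at 23.4° with 20 N tangential, and the fittings predict about 22°. Now I'll back off, first one turn.

```bash
python3 arc.py 23.4 14.4 5
```

```text
23.4 [[-6.4, 10.8], [-15.2, 19.7], [-26.0, 26.0], [-38.1, 29.5], [-50.6, 29.9]]
95.4 [[-12.2, -2.7], [-23.4, -8.4], [-32.8, -16.7], [-39.8, -27.1], [-44.1, -38.9]]
167.4 [[-1.2, -12.5], [0.8, -24.9], [5.8, -36.4], [13.4, -46.3], [23.3, -53.9]]
239.4 [[11.5, -5.0], [23.9, -6.9], [36.4, -5.8], [48.2, -1.5], [58.5, 5.5]]
311.4 [[8.3, 9.4], [14.0, 20.6], [16.7, 32.8], [16.3, 45.3], [12.8, 57.4]]
```

>>> arm_command([
  [[0,0,0],[-6.4,10.8,0],1],
  [[0,0,0],[-15.2,19.7,0],1],
  [[0,0,0],[-26.0,26.0,0],1],
  [[0,0,0],[-38.1,29.5,0],1],
  [[0,0,0],[-50.6,29.9,0],1],
])

```text
clock: 20.25
position: [547.4, -190.0, 121.3]
ee_rot: [-0.514, 0.485, 0.518, 0.483]
contact_force: [3.1, -4.4, -3.7]
gripper_width: 16.8
```

```bash
python3 ang.py
```

```text
t 20.25 tcp [ 547.4 -190.   121.3] jaw -176.4 down [-0.007  0.001 -1.   ] F [ 3.1 -4.4 -3.7] w 16.8 j [-0.06  0.41 -0.25 -0.   -0.92  0.12]
angle 94.41 r 50.09 Frad -4.6 Ftan(ccw) -2.7
```

>>> arm_command([
  [[0,0,0],[-12.2,-2.7,0],1],
  [[0,0,0],[-23.4,-8.4,0],1],
  [[0,0,0],[-32.8,-16.7,0],1],
  [[0,0,0],[-39.8,-27.1,0],1],
  [[0,0,0],[-44.1,-38.9,0],1],
])

```text
clock: 20.75
position: [502.5, -229.6, 121.3]
ee_rot: [-0.513, 0.485, 0.518, 0.483]
contact_force: [2.6, 2.6, -2.9]
gripper_width: 16.6
```

>>> arm_command([
  [[0,0,0],[-1.2,-12.5,0],1],
  [[0,0,0],[0.8,-24.9,0],1],
  [[0,0,0],[5.8,-36.4,0],1],
  [[0,0,0],[13.4,-46.3,0],1],
  [[0,0,0],[23.3,-53.9,0],1],
])

```text
clock: 21.25
position: [526.5, -283.5, 121.2]
ee_rot: [-0.513, 0.485, 0.518, 0.484]
contact_force: [3.9, 13.1, 1.3]
gripper_width: 16.6
```

```bash
python3 ang.py
```

```text
t 21.25 tcp [ 526.5 -283.5  121.2] jaw -176.4 down [-0.006  0.004 -1.   ] F [ 3.9 13.1  1.3] w 16.6 j [-0.22  0.44 -0.2  -0.   -0.94  0.29]
angle -119.61 r 50.14 Frad -13.3 Ftan(ccw) -3.1
```

>>> arm_command([
  [[0,0,0],[11.5,-4.7,0],1],
  [[0,0,0],[23.9,-6.5,0],1],
  [[0,0,0],[36.2,-5.3,0],1],
  [[0,0,0],[47.9,-1.1,0],1],
  [[0,0,0],[58.2,5.8,0],1],
])

```text
clock: 21.75
position: [582.8, -278.9, 121.2]
ee_rot: [-0.511, 0.486, 0.519, 0.483]
contact_force: [-5.1, 3.0, 4.8]
gripper_width: 17.0
```

>>> arm_command([
  [[0,0,0],[8.3,9.4,0],1],
  [[0,0,0],[14.0,20.6,0],1],
  [[0,0,0],[16.6,32.8,0],1],
  [[0,0,0],[16.2,45.3,0],1],
  [[0,0,0],[12.6,57.4,0],1],
])

```text
clock: 22.25
position: [597.4, -220.3, 121.3]
ee_rot: [-0.512, 0.485, 0.518, 0.483]
contact_force: [3.4, -2.0, -1.3]
gripper_width: 16.6
```

```bash
python3 ang.py
```

```text
t 22.25 tcp [ 597.4 -220.3  121.3] jaw -176.5 down [-0.008  0.004 -1.   ] F [ 3.4 -2.  -1.3] w 16.6 j [-0.1   0.5  -0.1  -0.   -0.98  0.16]
angle 22.99 r 50.13 Frad 2.4 Ftan(ccw) -3.1
```

One full turn done (23.0°). Now the second.

>>> arm_command([
  [[0,0,0],[-6.4,10.8,0],1],
  [[0,0,0],[-15.2,19.7,0],1],
  [[0,0,0],[-26.0,26.0,0],1],
  [[0,0,0],[-38.1,29.5,0],1],
  [[0,0,0],[-50.6,29.9,0],1],
])

```text
clock: 22.75
position: [546.3, -189.9, 121.3]
ee_rot: [-0.513, 0.485, 0.518, 0.483]
contact_force: [3.3, -8.2, -4.8]
gripper_width: 16.7
```

>>> arm_command([
  [[0,0,0],[-12.2,-2.7,0],1],
  [[0,0,0],[-23.4,-8.4,0],1],
  [[0,0,0],[-32.8,-16.7,0],1],
  [[0,0,0],[-39.8,-27.1,0],1],
  [[0,0,0],[-44.1,-38.9,0],1],
])

```text
clock: 23.25
position: [502.9, -227.8, 121.3]
ee_rot: [-0.514, 0.483, 0.517, 0.485]
contact_force: [6.9, 0.6, -5.3]
gripper_width: 16.8
```

>>> arm_command([
  [[0,0,0],[-1.2,-12.5,0],1],
  [[0,0,0],[0.8,-24.9,0],1],
  [[0,0,0],[5.8,-36.4,0],1],
  [[0,0,0],[13.4,-46.1,0],1],
  [[0,0,0],[23.3,-53.5,0],1],
])

```text
clock: 23.75
position: [525.1, -282.3, 121.2]
ee_rot: [-0.513, 0.484, 0.518, 0.484]
contact_force: [-1.4, 3.2, 1.6]
gripper_width: 16.8
```

```bash
python3 ang.py
```

```text
t 23.75 tcp [ 525.1 -282.3  121.2] jaw -176.4 down [-0.006  0.005 -1.   ] F [-1.4  3.2  1.6] w 16.8 j [-0.22  0.44 -0.21 -0.   -0.93  0.29]
angle -121.71 r 49.87 Frad -2.0 Ftan(ccw) -2.8
```

>>> arm_command([
  [[0,0,0],[11.5,-5.0,0],1],
  [[0,0,0],[23.9,-6.9,0],1],
  [[0,0,0],[36.4,-5.8,0],1],
  [[0,0,0],[48.2,-1.5,0],1],
  [[0,0,0],[58.5,5.5,0],1],
])

```text
clock: 24.25
position: [584.3, -277.6, 121.2]
ee_rot: [-0.513, 0.485, 0.518, 0.484]
contact_force: [-3.4, -1.7, 3.2]
gripper_width: 16.5
```

```bash
python3 ang.py; python3 -c "
import numpy as np
print([[round(float(551.3+50*np.cos(a)),1),round(float(-239.9+50*np.sin(a)),1)] for a in np.radians([323,340,355,10,20,24])])"
```

```text
t 24.25 tcp [ 584.3 -277.6  121.2] jaw -176.5 down [-0.006  0.003 -1.   ] F [-3.4 -1.7  3.2] w 16.5 j [-0.19  0.51 -0.07 -0.   -0.99  0.26]
angle -48.82 r 50.09 Frad -1.0 Ftan(ccw) -3.7
[[591.2, -270.0], [598.3, -257.0], [601.1, -244.3], [600.5, -231.2], [598.3, -222.8], [597.0, -219.6]]
```

>>> arm_command([
  [[0,0,0],[8.0,9.0,0],1],
  [[0,0,0],[14.0,20.6,0],1],
  [[0,0,0],[16.8,33.3,0],1],
  [[0,0,0],[16.2,46.4,0],1],
  [[0,0,0],[12.7,57.8,0],1],
])

```text
clock: 24.75
position: [596.9, -218.7, 121.2]
ee_rot: [-0.513, 0.485, 0.518, 0.483]
contact_force: [-1.5, -3.7, 2.4]
gripper_width: 16.6
```

>>> arm_command([
  [[0,0,0],[0,0,0],1],
  [[0,0,0],[0,0,0],1],
  [[0,0,0],[0,0,0],1],
  [[0,0,0],[0,0,0],1],
  [[0,0,0],[0,0,0],1],
])

```text
clock: 25.25
position: [596.9, -218.7, 121.2]
ee_rot: [-0.513, 0.485, 0.518, 0.484]
contact_force: [-3.2, 1.1, 3.7]
gripper_width: 16.6
```

```bash
python3 - <<'E'
import ang
from look import *
p,P,c,(H,S,V)=shot("top","t9"); x,y,z=P[...,0],P[...,1],P[...,2]
for n,cx,cy,zt in(("jar",602,228,65),("can",598,274,81),("mount",596,320,75)):
    k=(np.hypot(x-cx,y-cy)<20)&(abs(z-zt)<6); print(n,k.sum(),np.median(z[k]).round(1),P[k].mean(0).round(1))
E
```

```text
t 25.25 tcp [ 596.9 -218.7  121.2] jaw -176.4 down [-0.006  0.003 -1.   ] F [-3.2  1.1  3.7] w 16.6 j [-0.1   0.5  -0.1  -0.   -0.98  0.16]
angle 24.9 r 50.27 Frad -2.4 Ftan(ccw) 2.3
jar 200 65.8 [602.1 227.6  65.5]
can 228 82.4 [597.7 273.7  82.3]
mount 215 75.8 [596.  319.9  75.8]
```

View pics/t9.png

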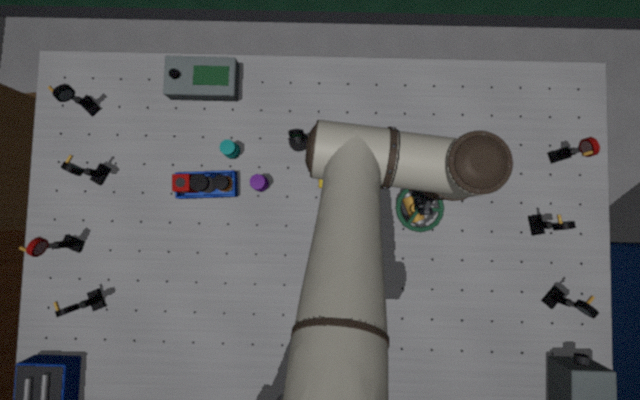

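The top view shows mount, canister and jar in one row in the tray at about (182–225,183). The post is unmoved at (298,140), and the gripper is on the crank at about (427,195). I'm handing in.

```bash
python3 -c "
from h import *
print(arm.job_done())"
```

```text
the job is handed in; nothing more can be done
None
```

The job is handed in, at about 25 s of the 72 s allowed. The script gave no verdict, so what follows rests on my own readings.

- **Tray:** The canister and the red mount block stand upright in one row beside the jar. The last depth check put the cap tops at 65.8 mm (jar), 82.4 mm (canister) and 75.8 mm (mount), as expected for upright parts. Gaps are about 3–4 mm.
- **Valve:** I turned the wheel clockwise until it stopped at a crank angle of 23.4° with 20 N against it. I then backed it off two turns counter-clockwise, ending at 24.9°, which is about 721.5° from the stop. The gripper still holds the handle, with an opening of 16.6 mm and about 5 N on the tool.
- **Bystanders:** The lens post is where it was. The arm hides most of the screwdriver in the last picture, so I could not re-check it; no move went near it.
- **Disagreement:** The wrist and top cameras differed by about 1–3 mm in position. I used the wrist camera for placing, and no check failed.

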